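# Lay the left and right turners on their sloped rests

## Task

Put the two mirror-image wooden turners away: lay each one flat on the narrow sloped rest that is made for it, handle up the slope and the end of the blade down by the lip, so that its straight edge runs along the rest's upright cheek and the wide side of the blade overhangs the open edge. Let go of both, and do not shift or tip over any of the other things on the shelf.

Things in the scene. Friction and masses are not known exactly. Their poses are not given: they have to be found in the camera images.
- turner_left: wooden turner, 190 mm long, about 70 g, lying flat; blade juts to the left seen from handle end to blade. Origin: underside, mid-length, on handle's centre line; x from blade to handle end, z up. Handle 22 mm wide, 20 mm high, x -17 to 95 mm. Blade 7 mm thick, x -95 to -15, y -45 to +11 mm: straight edge in line with the handle's +y side. Centre of mass x 3, y -7 mm. Mirror image of the other
- turner_right: wooden turner, 190 mm long, about 70 g, lying flat; blade juts to the right seen from handle end to blade. Origin: underside, mid-length, on handle's centre line; x from blade to handle end, z up. Handle 22 mm wide, 20 mm high, x -17 to 95 mm. Blade 7 mm thick, x -95 to -15, y +45 to -11 mm: straight edge in line with the handle's -y side. Centre of mass x 3, y +7 mm. Mirror image of the other
- turner_left_tip (a point): blade's free end of the left turner: underside, on the handle's centre line (x -95 mm, y 0 in the turner's frame)
- turner_right_tip (a point): the same point on the right turner
- bed_left: sloped plank of the left turner's rest, 180 x 36 x 10 mm. Origin: centre of its upper face, 85 mm above the shelf; x up the slope (0.35 rad), z square out of the face. Lip 14 mm high at the low end, inner face at x -84 mm. Upright cheek 18 mm high, 6 mm thick along the low part of the +y edge only (x -90 to -20, inner face 18 mm from centre line); -y edge open. Mirror image of the other
- bed_right: sloped plank of the right turner's rest, 180 x 36 x 10 mm. Origin: centre of its upper face, 85 mm above the shelf; x up the slope (0.35 rad), z square out of the face. Lip 14 mm high at the low end, inner face at x -84 mm. Upright cheek 18 mm high, 6 mm thick along the low part of the -y edge only (x -90 to -20, inner face 18 mm from centre line); +y edge open. Mirror image of the other
- rest_left: fixed wooden stand of bed_left: foot plate 170 x 85 x 12 mm with two posts that carry the bed; origin: centre of its underside, x level, towards the bed's high end
- rest_right: fixed wooden stand of bed_right: foot plate 170 x 85 x 12 mm with two posts that carry the bed; origin: centre of its underside, x level, towards the bed's high end
- tin_low: lower of two stacked plain blue tins, 85 mm across, 80 mm high; origin at the centre of its underside; a bystander, loose
- tin_top: upper blue tin, the same size, standing on the lower one; a bystander, loose
- jar: glass jar with clip-on lid, 88 mm across, 143 mm high (wire clip reaches 52 mm from its axis); origin centre of underside; a bystander, loose
- lantern: white plastic lantern shaped like a sitting rabbit, base 80 mm across, 173 mm high to the ear tips; origin centre of underside; a bystander, loose
- bowl: small white bowl, 90 mm across, 42 mm high; origin centre of underside; a bystander, loose
- mug: white mug, 80 mm across, 90 mm high, handle to its +y; origin centre of underside; a bystander, loose
- spoon: straight wooden spoon, 200 mm long, lying flat, origin mid-length on its underside; not one of the turners; a bystander, loose
Things that resemble listed ones, but are neither listed nor needed, are in the scene too. Leave any yellow look-alike of the turner_right alone.

How it is judged:
At the end, for the whole second after the job is handed in: Each turner lies still on its own bed: underside -4 to +6 mm from the plank, parallel within 0.08 rad, upper face up, along it within 0.17 rad, handle line within 14 mm of the plank's, blade end within 25 mm of the lip (angle between the z axis of turner_left and the z axis of bed_left, either way round below 0.08 rad and angle between the x axis of turner_left and the x axis of bed_left, either way round below 0.17 rad and z of turner_left in the frame of bed_left between -0.004 and 0.006 m and y of turner_left in the frame of bed_left between -0.014 and 0.014 m and x of turner_left_tip in the frame of bed_left below -0.059 m and angle between each of turner_left, turner_right's own z axis and vertical below 0.6 rad and linear speed of each of turner_left, turner_right below 0.02 m/s and angular speed of each of turner_left, turner_right below 0.15 rad/s and angle between the z axis of turner_right and the z axis of bed_right, either way round below 0.08 rad and angle between the x axis of turner_right and the x axis of bed_right, either way round below 0.17 rad and z of turner_right in the frame of bed_right between -0.004 and 0.006 m and y of turner_right in the frame of bed_right between -0.014 and 0.014 m and x of turner_right_tip in the frame of bed_right below -0.059 m); the robot touches nothing.
It fails at once if a bystander (tins, jar, lantern, bowl, mug, spoon) is shifted more than 30 mm (distance of any of tin_low, tin_top, jar, lantern, bowl, mug, spoon from where it was at the start of the episode above 0.03 m).
It fails at once if a standing bystander is tipped by more than 0.3 rad (angle between any of tin_low, tin_top, jar, lantern, bowl, mug's own z axis and vertical above 0.3 rad).
It also fails if it takes over 72 s, if anything falls off the work surface, if the arm or the gripper's body presses on something with over 40 N, if the wrist force passes 120 N, or if a joint passes its speed limit or range.

## Robot

A 7-joint arm with a two-finger parallel gripper is mounted at the origin on the work surface. World frame = base frame: x ahead of the robot, y to its left, z up, the work surface at z = 0. Lengths are in m, angles in rad, forces in N, time in s.
With the tool pointing down it reaches from about 0.425 to 0.95 m from the base axis. Payload 16.7 kg.
Tool frame: the origin (TCP) lies at the very end of the fingers, on their centre line; the grasp point (between the pads) lies ctrl.pinch_z behind it (ctrl.pinch_z is the distance from the TCP to the grasp point, in m); z points along the fingers, y is the line along which they close (so a half turn about z gives the same grasp; the last joint's range is limited). The gripper opens to 94 mm and grips with 3 to 60 N. Pads are 16 mm wide; open, the fingers measure 119 mm over their backs; the gripper's body (75 mm by 177 mm) begins 78 mm behind the grasp point.
Start: joints at [1.123, 0.426, 0.074, 1.606, -0.034, 1.111, -0.067], TCP at [0.198, -0.645, 0.205] pointing down, gripper open.
Joint ranges: [-2.85, 2.85], [-0.5, 2.14], [-1.23, 1.37], [0.21, 2.46], [-1.02, 4.16], [0.16, 2.05], [-2.73, 2.73]. Speed limits (rad/s): [1.89, 1.89, 2.39, 2.39, 3.01, 3.01, 3.01].

## Interface

Orientations are given as [roll, pitch, yaw] about the fixed x, y, z axes, in that order (R = Rz(yaw) Ry(pitch) Rx(roll)).
In Python, from rig import ctrl, optics, workorder gives the robot as it stands.
- The arm moves only by the tool drive_tool, never from a script. Its argument "rows" is a list of rows, each an object of numbers: "x", "y", "z": the shift along the tool's x, y, z in mm; "ax", "ay", "az": the turn, a rotation vector about the tool's x, y, z in rad; "fingers": the finger opening in mm, from 0 to 94. In form: [{"x": .., "y": .., "z": .., "ax": .., "ay": .., "az": .., "fingers": ..}, ...]. A call has 1 to 12 rows; each row shifts and turns the commanded pose from where the row before left it, along the tool's axes as they then stand; what a row does not reach is not made up. A row lasts 1/8 s, in which the tool goes at most 62.5 mm and 10.7 degrees, less where a joint would pass 70% of its speed; a pose out of reach is approached as far as the arm can. A call is refused whole if a number of a shift passes 62.5 or a number of a turn 0.188, either way. A call with a gripper value outside its range is refused whole. The fingers move at their own pace and stop on an object; "grip_force" is the grip in N (left out, the last holds). Time passes only in rows, so rows that do not move let the fingers close. It gives the time, the measured TCP pose, the force, the opening and the grip force at its end, in the units of the state.
- ctrl.state(): the state, without advancing time (a new reading comes with each control period).
- optics.camera(name): name is "scene" or "side" or "wrist"; returns a dict with "frame" (420x560x3 uint8, blue, green, red), "depth" (420x560 float32, m along the optical axis (not along the pixel's ray), 0 where there is no reading), "fov_y" (degrees; the focal length in pixels is half the picture's height over the tangent of half this angle, whatever the lens; pixels are square), "cx", "cy" (the principal point, pixels), "world_from_camera" (4x4, takes a point from camera to world coordinates); the wrist camera has in their place "mount" (4x4, takes a point from camera to tool coordinates, whose origin is the TCP and whose axes are the flange's). Camera axes: x right, y down, z forward; pixel columns grow to the right and rows downward; lengths in m; the calibration is good to about 2 mm. A picture is of the moment at which its call begins: read the wrist's pose just before it.
- workorder.sign_off(): hands the job in; it is judged then, once.
The state is a dict: "t": time; "joint_pos": joint angles; "dq": joint speeds; "effort": joint torques, N m; "eef_pos": TCP position; "ee_rot": TCP orientation; "wrist_force": force on the tool from outside, world axes, zero at the start; "wrist_torque": the same for the moment, N m; "gripper_width": finger opening in m; "grip_force": force on a finger pad.
Only numpy, scipy, OpenCV 4.12 (cv2) and the standard library are available. Lean on these libraries where they do the work, as an engineer would, in place of code of your own. Each camera call takes 0.05 s, during which the arm holds its last target. There are 200 camera calls.

## Working session

There is one attempt and no reset: what is moved stays moved. The work goes in short steps, Python scripts to look and compute and a tool call to move; the robot and the scene stay as the last step left them, time stands still between calls to the robot, and variables do not carry over. Pictures are saved under pics/ and viewed, at most 10 in all, crops included, and the job is handed in when it is done.

Besides the shell and the picture viewer there is one more tool, called after "Emit:" in YAML: its name, and indented under it one key for each argument. drive_tool: Moves the arm, as the interface text tells. Its arguments: {"type":"object","properties":{"rows":{"type":"array","items":{"type":"object","properties":{"x":{"type":"number"},"y":{"type":"number"},"z":{"type":"number"},"ax":{"type":"number"},"ay":{"type":"number"},"az":{"type":"number"},"fingers":{"type":"number"}}}},"grip_force":{"type":"number"}},"required":["rows"]}

```bash
mkdir -p pics; cat > h.py <<'E'
import numpy as np, cv2
from rig import ctrl, optics, workorder
from scipy.spatial.transform import Rotation as R
def cloud(c,T=None):
    d=c["depth"];h,w=d.shape;f=h/2/np.tan(np.radians(c["fov_y"])/2)
    v,u=np.mgrid[:h,:w];P=np.stack([(u-c["cx"])/f*d,(v-c["cy"])/f*d,d],-1)
    T=c["world_from_camera"] if T is None else T
    P=P@T[:3,:3].T+T[:3,3];P[d==0]=np.nan
    return P
E
python3 - <<'E'
from h import *
print(ctrl.state(),ctrl.pinch_z)
for n in("scene","side"):
    c=optics.camera(n);cv2.imwrite(f"pics/{n}.png",c["frame"]);np.save(f"{n}.npy",cloud(c));np.save(f"{n}_f.npy",c["frame"]);print(n,c["world_from_camera"],c["fov_y"])
E
```

```text
{'t': 0.0, 'joint_pos': array([ 1.12350894,  0.42673609,  0.07385212,  1.60661298, -0.03410051,
        1.11081171, -0.06709971]), 'dq': array([ 0.00015649, -0.00079003, -0.00186432, -0.00145169,  0.00182099,
        0.00132109,  0.00053497]), 'effort': array([-9.17722082e-05, -9.35815001e+01,  3.66644114e+00, -4.54203451e+01,
       -4.85912827e-02,  1.98147038e-02,  1.37384263e-04]), 'eef_pos': array([ 0.19788566, -0.64487223,  0.2047703 ]), 'ee_rot': array([-3.14028760e+00,  9.71511781e-05,  2.97754553e-01]), 'wrist_force': array([ 0.02682772, -1.29732517,  0.31717427]), 'wrist_torque': array([ 0.01050497,  0.04142654, -0.01883556]), 'grip_force': 0.0, 'gripper_width': 0.09387235578936218} 0.0188
scene [[-0.34033783  0.76700786 -0.54393851  1.25939468]
 [ 0.940259    0.2832118  -0.18895525  0.25321879]
 [ 0.00911965 -0.5757517  -0.81757373  1.21181044]
 [ 0.          0.          0.          1.        ]] 46.89063406514506
side [[-8.06282924e-01 -4.09046485e-01  4.27304131e-01 -1.33758482e-01]
 [-5.91529491e-01  5.58576910e-01 -5.81450512e-01  8.55858946e-01]
 [-8.41933038e-04 -7.21576613e-01 -6.92334083e-01  1.10712963e+00]
 [ 0.00000000e+00  0.00000000e+00  0.00000000e+00  1.00000000e+00]] 47.878559753824106
```

View pics/scene.png

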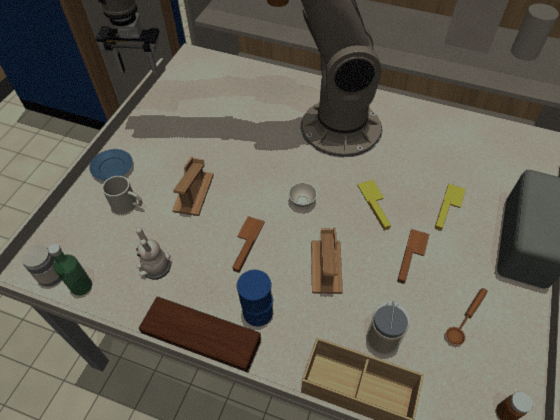

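View pics/side.png

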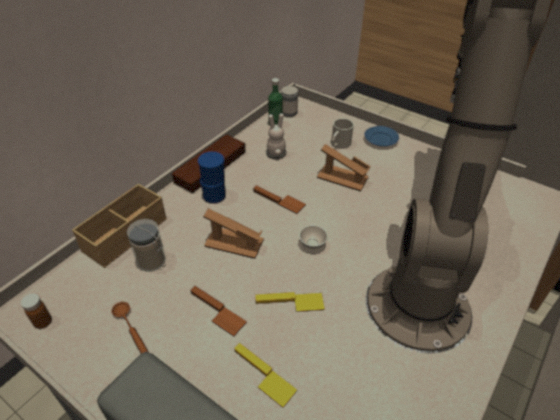

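The scene picture shows two brown turners, at (248,243) and (413,255), and two yellow look-alikes at (375,203) and (450,205), which I leave alone. The two rests are at (193,185) and (328,262). I'll rectify the two views into a top-down map to tell left from right.

```bash
python3 - <<'E'
from h import *
# topdown: rows = x from 0.25..0.85 upward, cols = y from +0.4 (left) to -0.4 ; 1px=1mm
H,W=600,800
img=np.zeros((H,W,3),np.uint8);zb=np.full((H,W),-1.)
hsvs={}
for n in("side","scene"):
    P=np.load(n+".npy");F=np.load(n+"_f.npy")
    P=cv2.resize(P.astype(np.float32),None,fx=3,fy=3,interpolation=cv2.INTER_LINEAR);F=cv2.resize(F,None,fx=3,fy=3)
    r=(( .95-P[...,0])*1000);c=((.4-P[...,1])*1000)
    ok=np.isfinite(r)&(r>=0)&(r<H)&(c>=0)&(c<W)
    r,c,z,col=r[ok].astype(int),c[ok].astype(int),P[...,2][ok],F[ok]
    o=np.argsort(z);r,c,z,col=r[o],c[o],z[o],col[o]
    m=z>=zb[r,c]-.003
    img[r[m],c[m]]=col[m];zb[r[m],c[m]]=z[m]
cv2.imwrite("pics/top.png",img);np.save("zb.npy",zb);np.save("top.npy",img)
# seed points
for n,pts in(("scene",[(248,243),(413,255),(193,185),(328,262),(302,197),(255,290),(390,320),(152,260),(120,190)]),):
    P=np.load(n+".npy")
    for u,v in pts: print((u,v),P[v,u].round(3))
E
```

```text
(248, 243) [ 0.579 -0.113  0.023]
(413, 255) [0.438 0.35  0.   ]
(193, 185) [ 0.43  -0.367  0.011]
(328, 262) [0.607 0.134 0.103]
(302, 197) [ 0.351 -0.025  0.006]
(255, 290) [ 0.776 -0.003  0.158]
(390, 320) [0.73  0.324 0.139]
(152, 260) [ 0.754 -0.315  0.085]
(120, 190) [ 0.535 -0.567  0.022]
```

View pics/top.png

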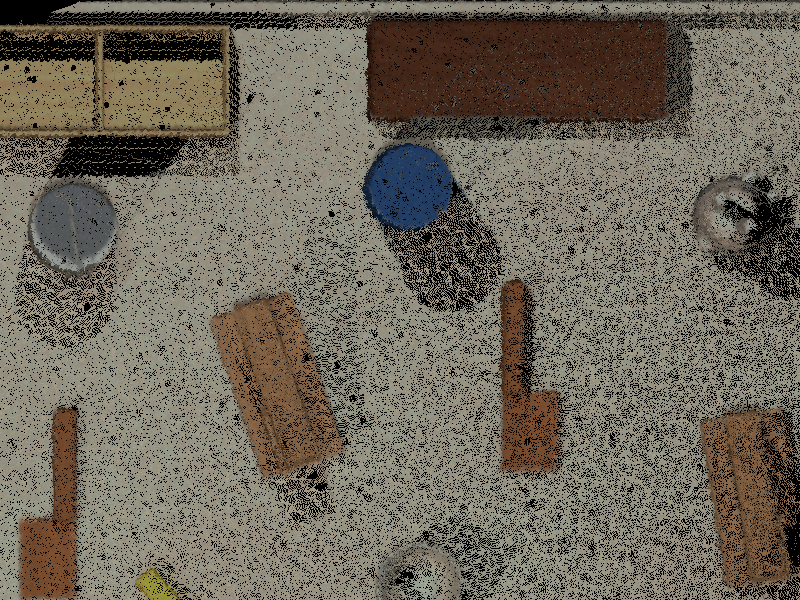

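The top-down map (up = +x, left = +y) separates the two brown turners. The one at map (515,400) juts to the left seen from the handle end, towards -y, so it is turner_left. The one at map (55,510) juts to +y, so it is turner_right. Next come the fits for turners and beds, and one enlarged crop to confirm.

```bash
cat > fit.py <<'E'
from h import *
def turner(P,F,x0,y0,rad=.13):
    hsv=cv2.cvtColor(F,cv2.COLOR_BGR2HSV)
    br=(hsv[...,1]>110)&((hsv[...,0]<13)|(hsv[...,0]>172))
    m=br&np.isfinite(P[...,0])&(np.hypot(P[...,0]-x0,P[...,1]-y0)<rad)
    Q=P[m]
    h=Q[(Q[:,2]>.0145)&(Q[:,2]<.03)];b=Q[(Q[:,2]>.003)&(Q[:,2]<.0105)]
    out={}
    for k,q in(("handle",h),("blade",b)):
        (c,s,a)=cv2.minAreaRect((q[:,:2]*1000).astype(np.float32));out[k]=(np.round(c,1),np.round(s,1),round(a,1),len(q),q[:,2].mean().round(4),np.median(q[:,:2],0).round(4))
    return out
E
python3 - <<'E'
from fit import *
A={n:(np.load(n+".npy"),np.load(n+"_f.npy")) for n in("scene","side")}
for n in A:
    for nm,x,y in(("L",.575,-.115),("R",.445,.345)):
        print(n,nm,turner(*A[n],x,y))
# beds
for nm,x,y in(("a",.57,.125),("b",.46,-.345)):
    for n in A:
        P,F=A[n];hsv=cv2.cvtColor(F,cv2.COLOR_BGR2HSV)
        m=np.isfinite(P[...,0])&(np.hypot(P[...,0]-x,P[...,1]-y)<.13)&(hsv[...,1]>70)&((hsv[...,0]<16)|(hsv[...,0]>172))
        Q=P[m];f=Q[(Q[:,2]<.02)&(Q[:,2]>.006)];t=Q[(Q[:,2]>.04)]
        fr=cv2.minAreaRect((f[:,:2]*1000).astype(np.float32));print(nm,n,"foot",np.round(fr[0],1),np.round(fr[1],1),fr[2])
        # ransac plane with slope .35
        rng=np.random.default_rng(0);best=0
        for _ in range(2000):
            s=t[rng.choice(len(t),3,False)];nn=np.cross(s[1]-s[0],s[2]-s[0]);l=np.linalg.norm(nn)
            if l<1e-6: continue
            nn/=l;nn*=np.sign(nn[2])
            if abs(np.arccos(nn[2])-.35)>.06: continue
            inl=abs((t-s[0])@nn)<.002
            if inl.sum()>best: best=inl.sum();bi=inl
        q=t[bi];c=q.mean(0);nn=np.linalg.svd(q-c)[2][2];nn*=np.sign(nn[2])
        up=np.array([-nn[0],-nn[1]]);up/=np.linalg.norm(up)
        ex=np.cross(np.cross(nn,[*up,0]),nn);ex/=np.linalg.norm(ex);ex*=np.sign(ex[2]);ey=np.cross(nn,ex)
        L=(q-c)@np.stack([ex,ey],1)
        (rc,rs,ra)=cv2.minAreaRect((L*1000).astype(np.float32))
        cen=c+ex*rc[0]/1000+ey*rc[1]/1000
        print("  plane tilt",np.arccos(nn[2]).round(3),"yaw up",np.arctan2(up[1],up[0]).round(3),best,"rect",np.round(rc,1),np.round(rs,1),round(ra,1),"centre",cen.round(4))
        above=t[(t-c)@nn>.005];la=(above-cen)@np.stack([ex,ey,nn],1)*1000
        if len(la): print("  above: pct x",np.percentile(la[:,0],[2,25,50,75,98]).round(),"y",np.percentile(la[:,1],[2,25,50,75,98]).round(),len(la))
F=A["scene"][0:1][0] if False else A["scene"][1]
def crop(u,v): return cv2.resize(F[v-50:v+50,u-65:u+65],(390,300),interpolation=cv2.INTER_CUBIC)
cv2.imwrite("pics/crop.png",np.vstack([np.hstack([crop(248,243),crop(413,255)]),np.hstack([crop(328,262),crop(193,187)])]))
E
```

```text
scene L {'handle': (array([ 603. , -114.4]), array([134.8,  25.6]), 3.3, 165, np.float64(0.0199), array([ 0.6181, -0.1128])), 'blade': (array([ 574.6, -129.5]), array([187. ,  53.9]), 1.1, 215, np.float64(0.0068), array([ 0.5212, -0.1334]))}
scene R {'handle': (array([466.3, 338.4]), array([ 39.9, 149.2]), 77.3, 168, np.float64(0.0203), array([0.4891, 0.334 ])), 'blade': (array([447.6, 354.1]), array([187.1,  53. ]), 2.6, 207, np.float64(0.007), array([0.394 , 0.3532]))}
side L {'handle': (array([ 611.1, -109.1]), array([ 21.8, 108.2]), 89.0, 91, np.float64(0.0201), array([ 0.6078, -0.1093])), 'blade': (array([ 560.1, -127.7]), array([ 56.9, 159.2]), 90.0, 169, np.float64(0.0071), array([ 0.518 , -0.1282]))}
side R {'handle': (array([483. , 336.3]), array([108.9,  23.8]), 2.2, 182, np.float64(0.0204), array([0.4807, 0.3379])), 'blade': (array([437.7, 352.8]), array([ 55. , 170.9]), 89.8, 356, np.float64(0.0071), array([0.3908, 0.3543]))}
a scene foot [567.  123.3] [168.  82.] 18.528732299804688
  plane tilt 0.352 yaw up 0.324 399 rect [-5.5  2.3] [179.8  41. ] 0.3 centre [0.5654 0.1252 0.086 ]
  above: pct x [-89. -86. -83. -46. -21.] y [-19.  -5.  13.  17.  20.] 66
a side foot [564.5 124.3] [170.8  92.2] 18.069887161254883
  plane tilt 0.352 yaw up 0.38 282 rect [-6.6  2. ] [ 45.5 176.9] 87.0 centre [0.5652 0.1268 0.0857]
  above: pct x [-90. -80. -57. -36.   8.] y [-10.  19.  21.  23.  27.] 106
b scene foot [ 454.7 -352.6] [172.7  86.5] 6.821037769317627
  plane tilt 0.351 yaw up 0.169 254 rect [-3.8 -0.3] [181.7  39. ] 0.4 centre [ 0.4534 -0.3555  0.0858]
  above: pct x [-91. -86. -81. -45. -18.] y [-23. -19. -16.  -1.  16.] 60
b side foot [ 451.  -354.3] [168.2  92.7] 9.045306205749512
  plane tilt 0.35 yaw up 0.471 210 rect [ 0.7 -0.6] [ 45.9 173.8] 73.5 centre [ 0.4544 -0.3554  0.0864]
  above: pct x [-89. -81. -59. -42.  60.] y [-24.  -5.   1.   7.  35.] 73
```

View pics/crop.png

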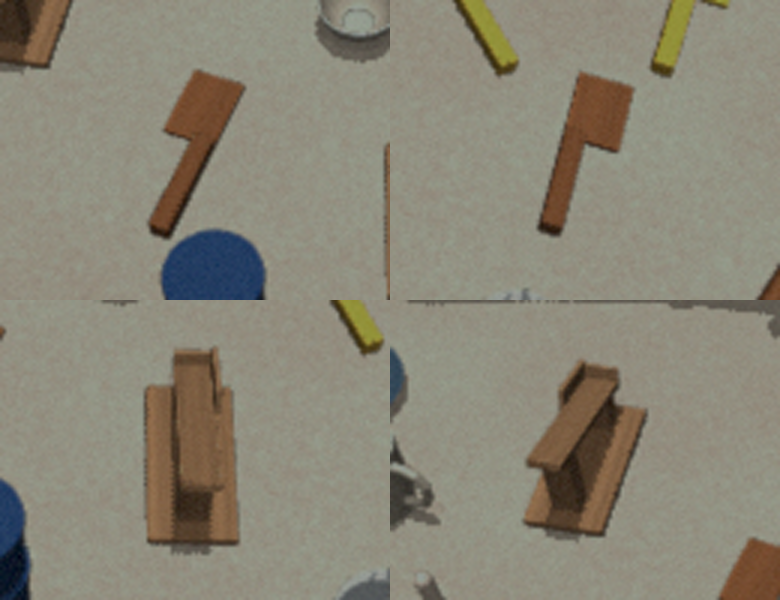

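Crop: top left is turner_left (blade juts left looking from handle to blade), top right is turner_right, both brown. Bottom left is the rest with its cheek on the +y side, so bed_left, centre (0.566, 0.125), yaw about 0.32. Bottom right has its cheek at -y, so bed_right, centre (0.4535, -0.355), yaw about 0.15. Starting with turner_left.

Emit:
drive_tool:
  rows:
    - {"az":0.149}
    - {"az":0.149}
    - {"x":28,"y":-38,"z":2}
    - {"x":28,"y":-38,"z":2}
    - {"x":28,"y":-38,"z":2}
    - {"x":28,"y":-38,"z":2}
    - {"x":28,"y":-38,"z":2}
    - {"x":28,"y":-38,"z":2}
    - {"x":28,"y":-38,"z":2}
    - {"x":28,"y":-38,"z":2}
    - {"x":28,"y":-38,"z":2}
    - {"x":28,"y":-38,"z":2}
  grip_force: 30

```text
$.rows[0]: bad value
```

Emit:
drive_tool:
  rows:
    - {"x":28,"y":-38,"z":5}
    - {"x":28,"y":-38,"z":5}
    - {"x":28,"y":-38,"z":5}
    - {"x":20,"y":-38,"z":5}
    - {}
    - {}

```text
$.rows[0]: bad value
```

Emit:
drive_tool:
  rows:
    - {"x":0,"y":0,"z":0,"ax":0,"ay":0,"az":0.149,"fingers":94}
    - {"x":0,"y":0,"z":0,"ax":0,"ay":0,"az":0.149,"fingers":94}
    - {"x":28,"y":-38,"z":2,"ax":0,"ay":0,"az":0,"fingers":94}
    - {"x":28,"y":-38,"z":2,"ax":0,"ay":0,"az":0,"fingers":94}
    - {"x":28,"y":-38,"z":2,"ax":0,"ay":0,"az":0,"fingers":94}
    - {"x":28,"y":-38,"z":2,"ax":0,"ay":0,"az":0,"fingers":94}
    - {"x":28,"y":-38,"z":2,"ax":0,"ay":0,"az":0,"fingers":94}
    - {"x":28,"y":-38,"z":2,"ax":0,"ay":0,"az":0,"fingers":94}
    - {"x":28,"y":-38,"z":2,"ax":0,"ay":0,"az":0,"fingers":94}
    - {"x":28,"y":-38,"z":2,"ax":0,"ay":0,"az":0,"fingers":94}
    - {"x":28,"y":-38,"z":2,"ax":0,"ay":0,"az":0,"fingers":94}
    - {"x":28,"y":-38,"z":2,"ax":0,"ay":0,"az":0,"fingers":94}
  grip_force: 30

```text
t: 1.6
eef_pos: [0.4787, -0.264, 0.1853]
ee_rot: [-3.141, 0.0, -0.0]
wrist_force: [0.6, -0.4, -0.5]
gripper_width: 0.0942
grip_force: 0.0
```

Emit:
drive_tool:
  rows:
    - {"x":27,"y":-38,"z":9,"ax":0,"ay":0,"az":0,"fingers":94}
    - {"x":27,"y":-38,"z":9,"ax":0,"ay":0,"az":0,"fingers":94}
    - {"x":27,"y":-38,"z":9,"ax":0,"ay":0,"az":0,"fingers":94}
    - {"x":27,"y":-38,"z":9,"ax":0,"ay":0,"az":0,"fingers":94}
    - {"x":0,"y":0,"z":0,"ax":0,"ay":0,"az":0,"fingers":94}
    - {"x":0,"y":0,"z":0,"ax":0,"ay":0,"az":0,"fingers":94}

```text
t: 2.35
eef_pos: [0.5857, -0.1139, 0.1492]
ee_rot: [3.141, 0.001, -0.0]
wrist_force: [-0.1, -0.4, -0.4]
gripper_width: 0.094
grip_force: 0.0
```

```bash
cat > wr.py <<'E'
from h import *
def wrist(name):
    s=ctrl.state();c=optics.camera("wrist");T=np.eye(4);T[:3,:3]=R.from_euler("xyz",s["ee_rot"]).as_matrix();T[:3,3]=s["eef_pos"]
    P=cloud(c,T@c["mount"]);cv2.imwrite(f"pics/{name}.png",c["frame"]);return P,c["frame"],s
def turner(P,F,x0,y0,rad=.14):
    hsv=cv2.cvtColor(F,cv2.COLOR_BGR2HSV)
    br=(hsv[...,1]>90)&((hsv[...,0]<15)|(hsv[...,0]>172))&np.isfinite(P[...,0])&(np.hypot(P[...,0]-x0,P[...,1]-y0)<rad)
    Q=P[br];print("x range",np.percentile(Q[:,0],[.5,99.5]).round(4),"y range",np.percentile(Q[:,1],[.5,99.5]).round(4))
    h=Q[(Q[:,2]>.016)&(Q[:,2]<.026)];X=[]
    for a in np.arange(h[:,0].min()+.005,h[:,0].max()-.005,.01):
        q=h[abs(h[:,0]-a)<.005]
        if len(q)>20: X.append((a,*np.percentile(q[:,1],[2,98])))
    X=np.array(X);mid=X[:,1:].mean(1);k=np.polyfit(X[:,0],mid,1)
    print("handle x",h[:,0].min().round(4),h[:,0].max().round(4),"width",(X[:,2]-X[:,1]).mean().round(4),"yaw",np.arctan(k[0]).round(4),"y at x0",np.polyval(k,x0).round(4),len(h))
E
python3 - <<'E'
from wr import *
P,F,s=wrist("w1");print(s["eef_pos"],s["ee_rot"]);turner(P,F,.575,-.112)
E
```

```text
[ 0.58567218 -0.11386448  0.1491795 ] [ 3.14141243e+00  8.78063023e-04 -3.40215007e-04]
x range [0.4815 0.6674] y range [-0.1618 -0.065 ]
handle x 0.5578 0.6684 width 0.0192 yaw -0.0062 y at x0 -0.1136 1974
```

View pics/w1.png

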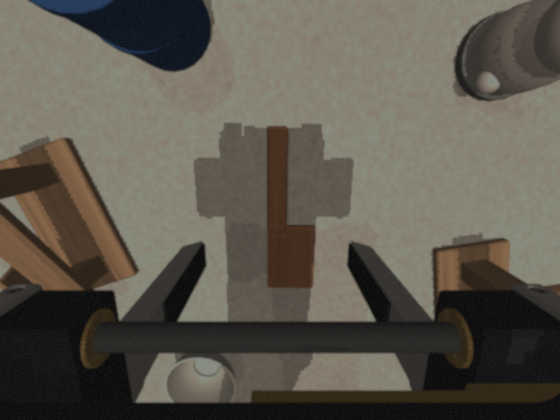

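The wrist view shows turner_left centred between the fingers, handle from (277,127) to (277,225). Its origin is at (0.574, -0.1136) and the yaw is about 0. Descend and grip.

Emit:
drive_tool:
  rows:
    - {"x":0,"y":0,"z":36,"ax":0,"ay":0,"az":0,"fingers":94}
    - {"x":0,"y":0,"z":36,"ax":0,"ay":0,"az":0,"fingers":94}
    - {"x":0,"y":0,"z":36,"ax":0,"ay":0,"az":0,"fingers":80}
    - {"x":0,"y":0,"z":28,"ax":0,"ay":0,"az":0,"fingers":60}
    - {"x":0,"y":0,"z":10,"ax":0,"ay":0,"az":0,"fingers":50}
    - {"x":0,"y":0,"z":0,"ax":0,"ay":0,"az":0,"fingers":40}
    - {"x":0,"y":0,"z":0,"ax":0,"ay":0,"az":0,"fingers":30}
    - {"x":0,"y":0,"z":0,"ax":0,"ay":0,"az":0,"fingers":15}
    - {"x":0,"y":0,"z":0,"ax":0,"ay":0,"az":0,"fingers":15}
    - {"x":0,"y":0,"z":0,"ax":0,"ay":0,"az":0,"fingers":15}
    - {"x":0,"y":0,"z":0,"ax":0,"ay":0,"az":0,"fingers":15}
  grip_force: 30

```text
t: 3.78
eef_pos: [0.5864, -0.1134, 0.0039]
ee_rot: [3.141, -0.0, -0.0]
wrist_force: [-1.3, 0.0, 6.3]
gripper_width: 0.0216
grip_force: 30.0
```

Emit:
drive_tool:
  rows:
    - {"x":0,"y":0,"z":-20,"ax":0,"ay":0,"az":0,"fingers":15}
    - {"x":0,"y":0,"z":-40,"ax":0,"ay":0,"az":0,"fingers":15}
    - {"x":0,"y":0,"z":-50,"ax":0,"ay":0,"az":0,"fingers":15}
    - {"x":0,"y":0,"z":-50,"ax":0,"ay":0,"az":0,"fingers":15}
    - {"x":0,"y":0,"z":-40,"ax":0,"ay":0,"az":0,"fingers":15}
    - {"x":0,"y":0,"z":0,"ax":0,"ay":0,"az":0,"fingers":15}
    - {"x":0,"y":0,"z":0,"ax":0,"ay":0,"az":0,"fingers":15}

```text
t: 4.65
eef_pos: [0.5857, -0.1133, 0.2037]
ee_rot: [-3.142, 0.0, -0.0]
wrist_force: [-0.8, -1.3, -0.6]
gripper_width: 0.0219
grip_force: 30.0
```

```bash
cat > plan.py <<'E'
from h import *
import sys
BED={"L":([.566,.1255,.0853],.32,1),"R":([.4538,-.355,.0853],.15,-1)}
def bedR(b): return R.from_euler("ZY",[BED[b][1],-.35])
def target(b,bx,by,bz): return np.array(BED[b][0])+bedR(b).apply(np.array([bx,by,bz])/1000), bedR(b)*R.from_euler("x",np.pi)
def delta(p,Rt):
    s=ctrl.state();Rc=R.from_euler("xyz",s["ee_rot"])
    print("pos",s["eef_pos"].round(4),"target",p.round(4),"rotvec in tool",(Rc.inv()*Rt).as_rotvec().round(4),"| shift cur tool mm",(Rc.inv().apply(p-s["eef_pos"])*1000).round(1),"| shift in target tool frame",(Rt.inv().apply(p-s["eef_pos"])*1000).round(1))
def bedframe(b):
    s=ctrl.state();print("tcp in bed",(bedR(b).inv().apply(s["eef_pos"]-BED[b][0])*1000).round(1),(bedR(b).inv()*R.from_euler("xyz",s["ee_rot"])*R.from_euler("x",np.pi)).as_rotvec().round(4))
E
python3 - <<'E'
from plan import *
print(ctrl.state()["gripper_width"])
delta(*target("L",29,4,70))
E
```

```text
0.021948316546376627
pos [ 0.5857 -0.1133  0.2037] target [0.5678 0.1303 0.161 ] rotvec in tool [ 0.056   0.347  -0.3169] | shift cur tool mm [ -18.  -243.6   42.7] | shift in target tool frame [  41.4 -236.9   60.5]
```

Emit:
drive_tool:
  rows:
    - {"x":0,"y":0,"z":0,"ax":0.0187,"ay":0.1157,"az":-0.1056,"fingers":15}
    - {"x":0,"y":0,"z":0,"ax":0.0187,"ay":0.1157,"az":-0.1056,"fingers":15}
    - {"x":0,"y":0,"z":0,"ax":0.0187,"ay":0.1157,"az":-0.1056,"fingers":15}
    - {"x":7,"y":-39.5,"z":0,"ax":0,"ay":0,"az":0,"fingers":15}
    - {"x":7,"y":-39.5,"z":0,"ax":0,"ay":0,"az":0,"fingers":15}
    - {"x":7,"y":-39.5,"z":0,"ax":0,"ay":0,"az":0,"fingers":15}
    - {"x":7,"y":-39.5,"z":10,"ax":0,"ay":0,"az":0,"fingers":15}
    - {"x":7,"y":-39.5,"z":20,"ax":0,"ay":0,"az":0,"fingers":15}
    - {"x":6,"y":-39.5,"z":20,"ax":0,"ay":0,"az":0,"fingers":15}
    - {"x":0,"y":0,"z":10,"ax":0,"ay":0,"az":0,"fingers":15}
    - {"x":0,"y":0,"z":0,"ax":0,"ay":0,"az":0,"fingers":15}
    - {"x":0,"y":0,"z":0,"ax":0,"ay":0,"az":0,"fingers":15}

```text
t: 6.15
eef_pos: [0.5678, 0.1289, 0.1612]
ee_rot: [-3.142, -0.35, 0.318]
wrist_force: [0.6, -0.7, -1.3]
gripper_width: 0.0216
grip_force: 30.0
```

```bash
python3 - <<'E'
from plan import *
bedframe("L")
P={n:None for n in("scene","side")}
ims=[]
for n in P:
    c=optics.camera(n);Q=cloud(c);np.save(f"{n}2.npy",Q);F=c["frame"];np.save(f"{n}2_f.npy",F)
    u,v={"scene":(328,250),"side":(240,220)}[n];ims.append(cv2.resize(F[v-75:v+75,u-65:u+65],(390,450),interpolation=cv2.INTER_CUBIC))
cv2.imwrite("pics/hov.png",np.hstack(ims))
E
```

```text
tcp in bed [28.7  2.7 70.4] [-0.0006  0.0003 -0.0017]
```

View pics/hov.png

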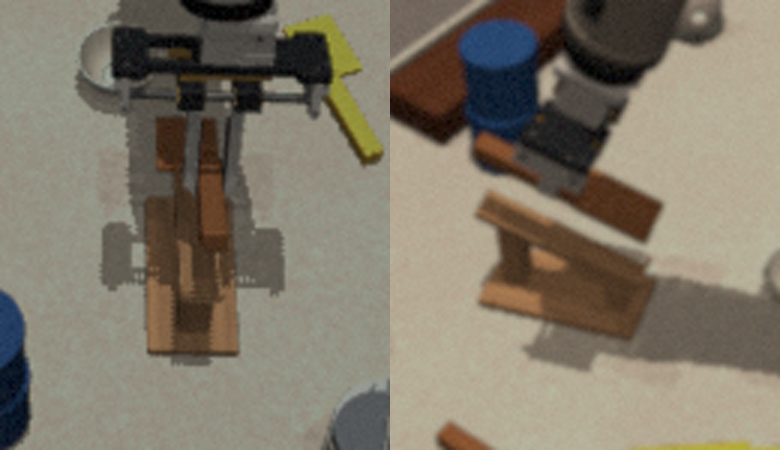

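The turner is held parallel above bed_left, with the blade over the low end. Lower slowly.

Emit:
drive_tool:
  rows:
    - {"x":0,"y":0,"z":20,"ax":0,"ay":0,"az":0,"fingers":15}
    - {"x":0,"y":0,"z":20,"ax":0,"ay":0,"az":0,"fingers":15}
    - {"x":0,"y":0,"z":10,"ax":0,"ay":0,"az":0,"fingers":15}
    - {"x":0,"y":0,"z":8,"ax":0,"ay":0,"az":0,"fingers":15}
    - {"x":0,"y":0,"z":4,"ax":0,"ay":0,"az":0,"fingers":15}
    - {"x":0,"y":0,"z":0,"ax":0,"ay":0,"az":0,"fingers":15}
    - {"x":0,"y":0,"z":0,"ax":0,"ay":0,"az":0,"fingers":15}

```text
t: 7.12
eef_pos: [0.588, 0.1368, 0.1034]
ee_rot: [3.142, -0.351, 0.32]
wrist_force: [-0.5, -1.1, -1.1]
gripper_width: 0.0217
grip_force: 30.0
```

Emit:
drive_tool:
  rows:
    - {"x":0,"y":0,"z":2,"ax":0,"ay":0,"az":0,"fingers":15}
    - {"x":0,"y":0,"z":0,"ax":0,"ay":0,"az":0,"fingers":15}
    - {"x":0,"y":0,"z":0,"ax":0,"ay":0,"az":0,"fingers":15}

```text
t: 7.5
eef_pos: [0.5887, 0.1371, 0.1012]
ee_rot: [-3.142, -0.35, 0.32]
wrist_force: [1.0, -0.4, -0.1]
gripper_width: 0.0217
grip_force: 30.0
```

```bash
python3 - <<'E'
from plan import *
bedframe("L")
E
```

```text
tcp in bed [29.2  3.9  6.3] [ 0.     -0.0004 -0.0001]
```

Emit:
drive_tool:
  rows:
    - {"x":0,"y":0,"z":1,"ax":0,"ay":0,"az":0,"fingers":15}
    - {"x":0,"y":0,"z":1,"ax":0,"ay":0,"az":0,"fingers":15}
    - {"x":0,"y":0,"z":0,"ax":0,"ay":0,"az":0,"fingers":15}
    - {"x":0,"y":0,"z":0,"ax":0,"ay":0,"az":0,"fingers":15}

```text
t: 8.0
eef_pos: [0.5892, 0.1373, 0.0993]
ee_rot: [-3.142, -0.35, 0.32]
wrist_force: [-2.7, -2.1, 4.5]
gripper_width: 0.0219
grip_force: 30.0
```

Emit:
drive_tool:
  rows:
    - {"x":0,"y":0,"z":0,"ax":0,"ay":0,"az":0,"fingers":24}
    - {"x":0,"y":0,"z":0,"ax":0,"ay":0,"az":0,"fingers":30}
    - {"x":0,"y":0,"z":0,"ax":0,"ay":0,"az":0,"fingers":45}
    - {"x":0,"y":0,"z":0,"ax":0,"ay":0,"az":0,"fingers":45}
    - {"x":0,"y":0,"z":0,"ax":0,"ay":0,"az":0,"fingers":45}
    - {"x":0,"y":0,"z":-20,"ax":0,"ay":0,"az":0,"fingers":45}
    - {"x":0,"y":0,"z":-40,"ax":0,"ay":0,"az":0,"fingers":60}
    - {"x":0,"y":0,"z":-50,"ax":0,"ay":0,"az":0,"fingers":94}
    - {"x":0,"y":0,"z":-40,"ax":0,"ay":0,"az":0,"fingers":94}
    - {"x":0,"y":0,"z":0,"ax":0,"ay":0,"az":0,"fingers":94}
    - {"x":0,"y":0,"z":0,"ax":0,"ay":0,"az":0,"fingers":94}

```text
t: 9.38
eef_pos: [0.5403, 0.1209, 0.2397]
ee_rot: [3.141, -0.35, 0.32]
wrist_force: [0.2, -0.5, -0.6]
gripper_width: 0.091
grip_force: 0.0
```

```bash
cat > chk.py <<'E'
from plan import *
from wr import wrist
def chk(b,cams=("wrist","scene","side"),name="c"):
    for n in cams:
        if n=="wrist": P,F,s=wrist(name)
        else:
            c=optics.camera(n);P,F=cloud(c),c["frame"]
        hsv=cv2.cvtColor(F,cv2.COLOR_BGR2HSV)
        L=bedR(b).inv().apply((P.reshape(-1,3)-BED[b][0]))*1000
        L=L.reshape(P.shape);ok=np.isfinite(P[...,0])&(abs(L[...,0])<130)&(abs(L[...,1])<65)&(hsv[...,1]>70)&((hsv[...,0]<16)|(hsv[...,0]>172))
        h=L[ok&(L[...,2]>15)&(L[...,2]<28)&(L[...,0]>-10)];bl=L[ok&(L[...,2]>3.5)&(L[...,2]<11)&(L[...,0]<-5)]
        if len(h)<10 or len(bl)<10: print(n,"few",len(h),len(bl));continue
        k=np.polyfit(h[:,0],h[:,1],1);pz=np.polyfit(h[:,0],h[:,2],1)
        print(n,"handle x %.1f..%.1f"%(*np.percentile(h[:,0],[1,99]),),"midy %.1f"%np.percentile(h[:,1],[2,98]).mean(),"yaw %.3f"%k[0],"z %.1f slope %.3f"%(h[:,2].mean(),pz[0]),"blade x %.1f..%.1f y %.1f..%.1f z %.1f"%(*np.percentile(bl[:,0],[1,99]),*np.percentile(bl[:,1],[1,99]),bl[:,2].mean()),len(h),len(bl))
E
python3 - <<'E'
from chk import *
chk("L",name="w2")
delta(np.array([.458,.336,.20]),R.from_euler("x",np.pi))
E
```

```text
wrist handle x 2.9..110.1 midy 4.4 yaw 0.011 z 20.8 slope 0.002 blade x -85.9..-6.0 y -39.9..14.7 z 7.9 2044 2632
scene handle x 2.6..112.2 midy 3.9 yaw 0.007 z 20.2 slope -0.005 blade x -89.8..-6.4 y -40.8..14.9 z 7.6 240 328
side handle x 2.7..110.5 midy 6.2 yaw -0.007 z 20.0 slope 0.001 blade x -86.3..-5.5 y -39.9..23.9 z 7.3 237 295
pos [0.5401 0.1212 0.2389] target [0.458 0.336 0.2  ] rotvec in tool [-0.0564 -0.3452  0.3167] | shift cur tool mm [ -23.  -229.7   33.2] | shift in target tool frame [ -82.1 -214.8   38.9]
```

View pics/w2.png

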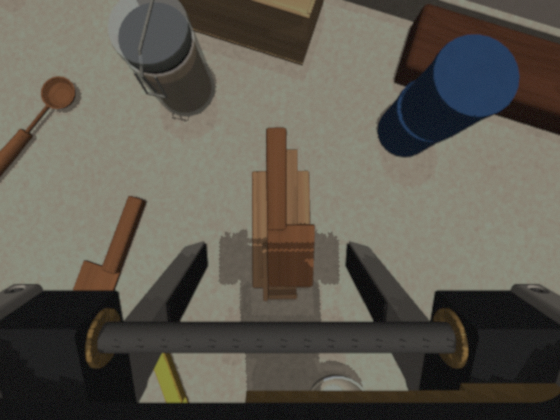

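The view shows turner_left flat on its bed, handle at (276,180) and blade at (290,260) by the lip. It measures y 4 mm, yaw about 0.01 and z about 0, which is well within limits. On to turner_right.

Emit:
drive_tool:
  rows:
    - {"x":0,"y":0,"z":0,"ax":-0.0188,"ay":-0.1151,"az":0.1056,"fingers":94}
    - {"x":0,"y":0,"z":0,"ax":-0.0188,"ay":-0.1151,"az":0.1056,"fingers":94}
    - {"x":0,"y":0,"z":0,"ax":-0.0188,"ay":-0.1151,"az":0.1056,"fingers":94}
    - {"x":-13.5,"y":-36,"z":0,"ax":0,"ay":0,"az":0,"fingers":94}
    - {"x":-13.5,"y":-36,"z":0,"ax":0,"ay":0,"az":0,"fingers":94}
    - {"x":-13.5,"y":-36,"z":9,"ax":0,"ay":0,"az":0,"fingers":94}
    - {"x":-13.5,"y":-36,"z":20,"ax":0,"ay":0,"az":0,"fingers":94}
    - {"x":-13.5,"y":-36,"z":30,"ax":0,"ay":0,"az":0,"fingers":94}
    - {"x":-13.5,"y":-36,"z":30,"ax":0,"ay":0,"az":0,"fingers":94}
    - {"x":0,"y":0,"z":0,"ax":0,"ay":0,"az":0,"fingers":94}
    - {"x":0,"y":0,"z":0,"ax":0,"ay":0,"az":0,"fingers":94}

```text
t: 10.9
eef_pos: [0.4597, 0.3368, 0.1504]
ee_rot: [3.141, -0.001, -0.0]
wrist_force: [-0.1, -0.4, 0.5]
gripper_width: 0.0942
grip_force: 0.0
```

```bash
python3 - <<'E'
from wr import *
P,F,s=wrist("w3");print(s["eef_pos"],s["ee_rot"]);turner(P,F,.447,.336,.125)
E
```

```text
[0.45971225 0.33678205 0.15042185] [ 3.14090497e+00 -7.42443322e-04 -1.90117519e-04]
x range [0.3541 0.5397] y range [0.2883 0.3799]
handle x 0.4306 0.5407 width 0.0195 yaw -0.0034 y at x0 0.3357 1972
```

Emit:
drive_tool:
  rows:
    - {"x":-1,"y":1,"z":36,"ax":0,"ay":0,"az":0,"fingers":94}
    - {"x":0,"y":0,"z":36,"ax":0,"ay":0,"az":0,"fingers":94}
    - {"x":0,"y":0,"z":36,"ax":0,"ay":0,"az":0,"fingers":80}
    - {"x":0,"y":0,"z":28,"ax":0,"ay":0,"az":0,"fingers":60}
    - {"x":0,"y":0,"z":11,"ax":0,"ay":0,"az":0,"fingers":50}
    - {"x":0,"y":0,"z":0,"ax":0,"ay":0,"az":0,"fingers":40}
    - {"x":0,"y":0,"z":0,"ax":0,"ay":0,"az":0,"fingers":30}
    - {"x":0,"y":0,"z":0,"ax":0,"ay":0,"az":0,"fingers":15}
    - {"x":0,"y":0,"z":0,"ax":0,"ay":0,"az":0,"fingers":15}
    - {"x":0,"y":0,"z":0,"ax":0,"ay":0,"az":0,"fingers":15}
    - {"x":0,"y":0,"z":0,"ax":0,"ay":0,"az":0,"fingers":15}
  grip_force: 30

```text
t: 12.32
eef_pos: [0.4591, 0.3362, 0.0044]
ee_rot: [-3.141, -0.002, -0.0]
wrist_force: [-1.1, -2.6, 6.4]
gripper_width: 0.0217
grip_force: 30.0
```

Emit:
drive_tool:
  rows:
    - {"x":0,"y":0,"z":-20,"ax":0,"ay":0,"az":0,"fingers":15}
    - {"x":0,"y":0,"z":-40,"ax":0,"ay":0,"az":0,"fingers":15}
    - {"x":0,"y":0,"z":-50,"ax":0,"ay":0,"az":0,"fingers":15}
    - {"x":0,"y":0,"z":-60,"ax":0,"ay":0,"az":0,"fingers":15}
    - {"x":0,"y":0,"z":-50,"ax":0,"ay":0,"az":0,"fingers":15}
    - {"x":0,"y":0,"z":0,"ax":0,"ay":0,"az":0,"fingers":15}
    - {"x":0,"y":0,"z":0,"ax":0,"ay":0,"az":0,"fingers":15}

```text
t: 13.2
eef_pos: [0.4582, 0.3359, 0.2243]
ee_rot: [-3.142, -0.002, -0.0]
wrist_force: [-0.3, -0.6, -1.3]
gripper_width: 0.0216
grip_force: 30.0
```

```bash
python3 - <<'E'
from plan import *
# refine R bed yaw: top-face points from first images, fit centre line with left/right edges along x
for n in("scene","side"):
    P=np.load(n+".npy");F=np.load(n+"_f.npy");hsv=cv2.cvtColor(F,cv2.COLOR_BGR2HSV)
    for b in "LR":
        L=bedR(b).inv().apply(P.reshape(-1,3)-BED[b][0]).reshape(P.shape)*1000
        q=L[(abs(L[...,0])<100)&(abs(L[...,1])<30)&(abs(L[...,2])<2.5)&(hsv[...,1]>70)]
        X=[(a,*np.percentile(q[abs(q[:,0]-a)<8][:,1],[3,97])) for a in range(-70,81,10)];X=np.array(X)
        print(n,b,"edge yaws",np.polyfit(X[:,0],X[:,1],1).round(3),np.polyfit(X[:,0],X[:,2],1).round(3),"z",q[:,2].mean().round(2),"x",np.percentile(q[:,0],[.5,99.5]).round(1))
delta(*target("R",30,-4,70))
E
```

```text
scene L edge yaws [ 1.2000e-02 -1.9431e+01] [-9.0000e-03  1.4918e+01] z 0.51 x [-89.5  89.4]
scene R edge yaws [  0.031 -17.697] [1.4000e-02 1.6542e+01] z 0.34 x [-89.5  89.4]
side L edge yaws [ 1.2000e-02 -1.8476e+01] [-0.052 18.908] z 0.11 x [-86.4  87.5]
side R edge yaws [  0.049 -17.581] [ 0.036 18.8  ] z -0.04 x [-87.4  88.7]
pos [0.4582 0.3359 0.2243] target [ 0.4585 -0.3583  0.1613] rotvec in tool [ 0.0264  0.3472 -0.1486] | shift cur tool mm [3.000e-01 6.943e+02 6.290e+01] | shift in target tool frame [-118.7  686.5   23.7]
```

Emit:
drive_tool:
  rows:
    - {"x":6,"y":20,"z":0,"ax":0,"ay":0,"az":0,"fingers":15}
    - {"x":6,"y":42,"z":0,"ax":0,"ay":0,"az":0,"fingers":15}
    - {"x":6,"y":42,"z":0,"ax":0,"ay":0,"az":0,"fingers":15}
    - {"x":6,"y":42,"z":0,"ax":0,"ay":0,"az":0,"fingers":15}
    - {"x":6,"y":42,"z":0,"ax":0,"ay":0,"az":0,"fingers":15}
    - {"x":6,"y":42,"z":0,"ax":0,"ay":0,"az":0,"fingers":15}
    - {"x":0,"y":42,"z":0,"ax":0,"ay":0,"az":0,"fingers":15}
    - {"x":0,"y":42,"z":0,"ax":0,"ay":0,"az":0,"fingers":15}
    - {"x":0,"y":42,"z":0,"ax":0,"ay":0,"az":0,"fingers":15}
    - {"x":0,"y":42,"z":0,"ax":0,"ay":0,"az":0,"fingers":15}
    - {"x":-6,"y":42,"z":0,"ax":0,"ay":0,"az":0,"fingers":15}
    - {"x":-6,"y":42,"z":0,"ax":0,"ay":0,"az":0,"fingers":15}

```text
t: 14.7
eef_pos: [0.4812, -0.1469, 0.2228]
ee_rot: [-3.141, 0.0, -0.0]
wrist_force: [0.6, 0.7, -0.2]
gripper_width: 0.0217
grip_force: 30.0
```

Emit:
drive_tool:
  rows:
    - {"x":-6,"y":42,"z":0,"ax":0,"ay":0,"az":0,"fingers":15}
    - {"x":-6,"y":42,"z":0,"ax":0,"ay":0,"az":0,"fingers":15}
    - {"x":-6,"y":42,"z":0,"ax":0,"ay":0,"az":0,"fingers":15}
    - {"x":-6,"y":42,"z":0,"ax":0,"ay":0,"az":0,"fingers":15}
    - {"x":0,"y":30,"z":0,"ax":0,"ay":0,"az":0,"fingers":15}
    - {"x":0,"y":0,"z":0,"ax":0,"ay":0,"az":0,"fingers":15}
    - {"x":0,"y":0,"z":0,"ax":0,"ay":0,"az":0,"fingers":15}

```text
t: 15.58
eef_pos: [0.458, -0.3428, 0.2229]
ee_rot: [-3.14, -0.0, 0.0]
wrist_force: [1.1, -0.0, -0.7]
gripper_width: 0.0218
grip_force: 30.0
```

```bash
sed -i 's/\.15,-1/.172,-1/' plan.py; python3 - <<'E'
from plan import *
delta(*target("R",30,-4,70))
E
```

```text
pos [ 0.458  -0.3428  0.2229] target [ 0.4586 -0.3582  0.1613] rotvec in tool [ 0.0287  0.3487 -0.1702] | shift cur tool mm [ 0.6 15.5 61.6] | shift in target tool frame [-23.   15.3  57.2]
```

Emit:
drive_tool:
  rows:
    - {"x":0,"y":0,"z":0,"ax":0.0096,"ay":0.1162,"az":-0.0567,"fingers":15}
    - {"x":0,"y":0,"z":0,"ax":0.0096,"ay":0.1162,"az":-0.0567,"fingers":15}
    - {"x":0,"y":0,"z":0,"ax":0.0096,"ay":0.1162,"az":-0.0567,"fingers":15}
    - {"x":-12,"y":8,"z":25,"ax":0,"ay":0,"az":0,"fingers":15}
    - {"x":-11,"y":7,"z":25,"ax":0,"ay":0,"az":0,"fingers":15}
    - {"x":0,"y":0,"z":7,"ax":0,"ay":0,"az":0,"fingers":15}
    - {"x":0,"y":0,"z":0,"ax":0,"ay":0,"az":0,"fingers":15}
    - {"x":0,"y":0,"z":0,"ax":0,"ay":0,"az":0,"fingers":15}

```text
t: 16.58
eef_pos: [0.4596, -0.3587, 0.1636]
ee_rot: [3.139, -0.352, 0.173]
wrist_force: [-0.6, -0.1, -1.2]
gripper_width: 0.0218
grip_force: 30.0
```

```bash
python3 - <<'E'
from plan import *
bedframe("R")
E
```

```text
tcp in bed [31.6 -4.7 71.8] [-0.0021 -0.002   0.001 ]
```

Emit:
drive_tool:
  rows:
    - {"x":-2,"y":-1,"z":20,"ax":0,"ay":0,"az":0,"fingers":15}
    - {"x":0,"y":0,"z":20,"ax":0,"ay":0,"az":0,"fingers":15}
    - {"x":0,"y":0,"z":10,"ax":0,"ay":0,"az":0,"fingers":15}
    - {"x":0,"y":0,"z":8,"ax":0,"ay":0,"az":0,"fingers":15}
    - {"x":0,"y":0,"z":5,"ax":0,"ay":0,"az":0,"fingers":15}
    - {"x":0,"y":0,"z":0,"ax":0,"ay":0,"az":0,"fingers":15}
    - {"x":0,"y":0,"z":2,"ax":0,"ay":0,"az":0,"fingers":15}
    - {"x":0,"y":0,"z":0,"ax":0,"ay":0,"az":0,"fingers":15}
    - {"x":0,"y":0,"z":0,"ax":0,"ay":0,"az":0,"fingers":15}

```text
t: 17.7
eef_pos: [0.4789, -0.3547, 0.101]
ee_rot: [3.14, -0.351, 0.172]
wrist_force: [-0.4, -0.4, -1.6]
gripper_width: 0.0219
grip_force: 30.0
```

```bash
python3 - <<'E'
from plan import *
bedframe("R")
E
```

```text
tcp in bed [28.7 -4.   6.2] [-0.0018 -0.0013 -0.0001]
```

Emit:
drive_tool:
  rows:
    - {"x":0,"y":0,"z":1,"ax":0,"ay":0,"az":0,"fingers":15}
    - {"x":0,"y":0,"z":1,"ax":0,"ay":0,"az":0,"fingers":15}
    - {"x":0,"y":0,"z":0,"ax":0,"ay":0,"az":0,"fingers":15}
    - {"x":0,"y":0,"z":0,"ax":0,"ay":0,"az":0,"fingers":15}

```text
t: 18.2
eef_pos: [0.4795, -0.3546, 0.0994]
ee_rot: [3.14, -0.351, 0.172]
wrist_force: [-6.0, 2.7, 12.2]
gripper_width: 0.0218
grip_force: 30.0
```

In contact at 12 N. Release and retreat.

Emit:
drive_tool:
  rows:
    - {"x":0,"y":0,"z":0,"ax":0,"ay":0,"az":0,"fingers":24}
    - {"x":0,"y":0,"z":0,"ax":0,"ay":0,"az":0,"fingers":30}
    - {"x":0,"y":0,"z":0,"ax":0,"ay":0,"az":0,"fingers":45}
    - {"x":0,"y":0,"z":0,"ax":0,"ay":0,"az":0,"fingers":45}
    - {"x":0,"y":0,"z":0,"ax":0,"ay":0,"az":0,"fingers":45}
    - {"x":0,"y":0,"z":-20,"ax":0,"ay":0,"az":0,"fingers":45}
    - {"x":0,"y":0,"z":-40,"ax":0,"ay":0,"az":0,"fingers":60}
    - {"x":0,"y":0,"z":-50,"ax":0,"ay":0,"az":0,"fingers":94}
    - {"x":0,"y":0,"z":-40,"ax":0,"ay":0,"az":0,"fingers":94}
    - {"x":0,"y":0,"z":0,"ax":0,"ay":0,"az":0,"fingers":94}
    - {"x":0,"y":0,"z":0,"ax":0,"ay":0,"az":0,"fingers":94}

```text
t: 19.58
eef_pos: [0.4287, -0.3629, 0.2393]
ee_rot: [3.14, -0.351, 0.172]
wrist_force: [0.3, 0.6, 0.2]
gripper_width: 0.0913
grip_force: 0.0
```

```bash
python3 - <<'E'
from chk import *
chk("R",name="w4")
chk("L",cams=("scene","side"))
cv2.imwrite("pics/end.png",optics.camera("scene")["frame"])
E
```

```text
wrist handle x 1.4..109.7 midy -3.1 yaw 0.002 z 20.7 slope 0.000 blade x -85.6..-5.3 y -15.0..40.8 z 7.8 2045 2672
scene handle x -0.4..113.1 midy -2.5 yaw -0.011 z 20.1 slope -0.002 blade x -91.2..-6.7 y -20.0..41.4 z 7.5 170 228
side handle x 1.8..108.9 midy -0.6 yaw 0.029 z 20.2 slope 0.008 blade x -86.3..-6.3 y -21.6..44.7 z 7.3 156 240
scene handle x 2.2..113.0 midy 3.7 yaw 0.006 z 20.4 slope -0.001 blade x -89.5..-5.6 y -41.1..14.6 z 7.7 242 321
side handle x 1.1..109.9 midy 6.1 yaw 0.014 z 20.0 slope 0.010 blade x -84.5..-6.1 y -40.1..23.7 z 7.3 238 302
```

View pics/end.png

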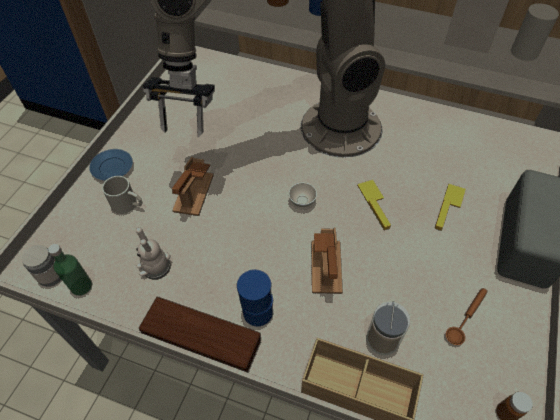

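View pics/w4.png

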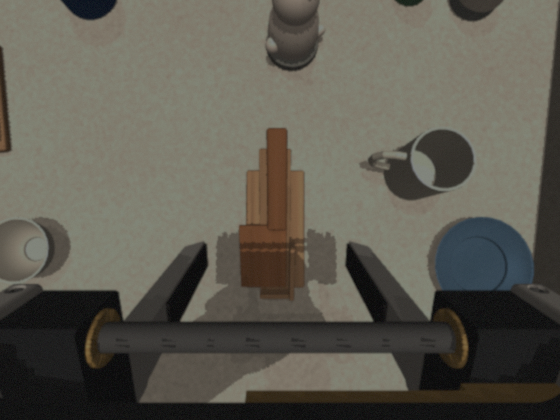

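The end picture shows both turners flat on their rests at (193,180) and (327,255), with the other objects where they were. In the wrist view turner_right has its handle at (277,180) and its straight edge along the cheek. Handing in.

```bash
python3 -c "
from rig import workorder;print(workorder.sign_off())"
```

```text
the job is handed in; nothing more can be done
None
```

Both turners lie flat on their own rests, measured within the limits just before hand-in, with the gripper clear and the other things seen in place; the job is handed in, and sign-off gave no verdict.

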